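Tip the tote over the bar grate and hang up the oversize roll

ROBOT

A 6-joint arm with a two-finger parallel gripper is mounted at the origin on the work surface; the furniture and walls round the work are solid. World frame = base frame: x ahead of the robot, y to its left, z up, the work surface at z = 0. Lengths are in m, angles in rad, forces in N, time in s.
With the tool pointing down it reaches from about 0.3 to 0.85 m from the base axis. Payload 5.4 kg.
Tool frame: the origin (TCP) lies at the very end of the fingers, on their centre line; the grasp point (between the pads) lies manip.grip_depth behind it (manip.grip_depth is the distance from the TCP to the grasp point, in m); z points along the fingers, y is the direction in which the jaws open and shut (so a half turn about z gives the same grasp; the last joint's range is limited). The gripper opens to 85 mm and grips with 20 to 120 N. Pads are 22 mm wide; open, the fingers measure 114 mm over their backs; the gripper's body (76 mm by 85 mm) begins 54 mm behind the grasp point. The pads swing forward as they close: fully open they stand 13 mm farther back than shut.
Start: joints at [1.014, 0.158, 1.597, -0, 1.386, -0.21], TCP at [0.195, 0.541, 0.231] pointing down, gripper open.
Joint ranges: [-2.91, 2.91], [-0.94, 2.29], [0.18, 2.7], [-1.29, 4.43], [0.17, 2.64], [-3, 3]. Speed limits (rad/s): [2.57, 2.57, 3.14, 3.14, 3.14, 3.14].

INTERFACE

Orientations are given as a unit quaternion [w, x, y, z].
In Python, from cell import manip gives the robot as it stands. Calls block until the motion is done:
- manip.goto(position, orientation): joint-space move of the TCP to a pose.
- manip.line_to(position, vel=0.15, attitude=None, until_force=None): straight line of the TCP; attitude=None keeps the orientation; vel is the mean speed in m/s. With until_force (N) it stops when the force on the tool has changed by that much, and returns True; else False.
- manip.move_j(angles): joint-space move.
- manip.open() and manip.close_gripper(squeeze=None): open the fingers fully, or close them until they stop; squeeze is the grip in N (None keeps the last).
- manip.sleep(seconds).
- manip.solve_ik(position, orientation): joint angles nearest the present ones, or None.
- manip.state(): the state.
- manip.grab_frame(name): name is "scene" or "top" or "wrist"; returns (picture, depth): 480x640x3 uint8, red, green, blue; 480x640 float32, m along the optical axis (not along the pixel's ray), 0 where there is no reading.
- manip.get_calibration(name): a dict with "camera_matrix" (3x3 intrinsics, pixels), "k1" (the pictures are not rectified: a ray, as slopes to the right and down, at radius r is drawn at 1 + k1 r^2 times it, then the intrinsics apply), "view" (4x4, takes a point from world to camera coordinates); the wrist camera has in their place "T_tool_cam" (4x4, takes a point from camera to tool coordinates, whose origin is the TCP and whose axes are the flange's). Camera axes: x right, y up, looking along -z (the intrinsics and any distortion apply to the point x, -y, -z); pixel columns grow to the right and rows downward; lengths in m; the calibration is good to about 2 mm. A picture is of the moment at which its call begins: read the wrist's pose just before it. get_calibration takes no time and is no camera call.
A pose or a line that the arm cannot do raises manip.IKError and nothing moves.
- manip.job_done(): hands the job in, once; it reports no verdict.
Trained networks look in the newest picture that a camera, given by its name, has taken for a name from the list of things; names that differ only in an ending like _2 or _b are one class to them, and where a whole thing is asked for, a point or a joint stands for the part that bears it (a point fixed in the world has none). Each returns a list of dicts, best first, with "conf" (0 to 1); they miss things now and then, are a little off and sometimes report something else, mostly with a low value. They report only what shows in the picture. A call takes as long as a camera call. They do not tell look-alikes from the thing itself.
- manip.cut_out(query, camera): "mask" (480x640 bool, what is visible of it) and "box" ([left, top, right, bottom] in pixels, round what is visible of it).
The state is a dict: "clock": time; "joint_pos": joint angles; "joint_velocities": joint speeds; "joint_torque": joint torques, N m; "tool_pos": TCP position; "orientation": TCP orientation; "ft_force": force on the tool from outside, world axes, zero at the start; "torque": the same for the moment, N m; "gripper_width": finger opening in m.
Only numpy, scipy, OpenCV 4.12 (cv2) and the standard library are available. Lean on these libraries where they do the work, as an engineer would, in place of code of your own. Each camera call takes 0.05 s, during which the arm holds its last target.

TASK

Carry the blue tote with everything in it by its handle to above the bar grate and tip it out there, so that the two thread spools and the dye bottle fall between the bars into the bin while the big tape roll stays on top. Then take the tape roll off the bars and hang it on the hook in front of the roll already there, without dislodging that one; leave the empty tote standing upright on the table and do not disturb anything else on the bench.

Things in the scene. Friction and masses are not known exactly. Their poses are not given: they have to be found in the camera images.
- grate: Fixed plywood bin, open-topped, 212 (its x) x 178 (y), walls 6, floor 5 thick, slit in its front. Over it two round steel bars, 8 dia, run along x at y = -29 and 29, tops 95 above the table, gaps 50. Rim 125 above the table at front and rear, 110 at the sides. Origin: underside centre, on the table; x roughly away from the robot, z up.
- tote: Blue tray, 165 (its x) x 150 (y), 0.4 kg. Steel floor 3 thick, on which things slide at 14 to 19 degrees of slope; walls 38 high at sides and rear (+x), front (-x) open: things slide out there. A wooden handle bar along y bridges its middle: 20 wide (x), 22 high, 86 to 108 above the underside, 142 free length. Origin: underside centre, z up.
- tote_grip (a point): Centre of the tote's handle bar, 97 above the tote's underside; axes as the tote's.
- tote_lip (a point): Middle of the tote's open front edge, 82.5 in front of (-x) and 2 above the tote's origin.
- roll: Roll of beige masking tape, 105 dia, 24 thick, hole about 72 dia (wall 16 thick), 0.12 kg; starts flat in the rear half of the tote. Origin: centre of one flat face; z along its axis to the other face.
- roll_c (a point): Centre of that roll (middle of its hole, half-way through its thickness).
- red_spool_c (a point): Centre of a spool of red thread, 39 dia x 51 long, standing in the front of the tote; z along its axis.
- bottle_c (a point): Centre of a tan dye bottle with black cap, closed, 36 dia x 66 long, standing in the front of the tote; z along its length.
- spool_c (a point): Centre of a spool of yellow thread, 36 dia x 59 long, standing in the front of the tote; z along its axis.
- hook: Hook on a heavy fixed stand (foot 130x120). Origin: root of its steel arm (10 dia, 85 long, red 13 mm ball tip) on a plate square to it. z: along the arm to the tip, up and toward the robot at 45 degrees; x: up the plate's face, 45 degrees up and away; y across. Plate x -74 to 42, y +-50, face z = 0. A hung roll slides down the arm and lies flat on what is below, centre at x about -31.
- hook_tip (a point): Tip of the hook's arm, 92 from its root.
- hung_roll_c (a point): Centre of a roll of the same size already on the hook, lying against the plate (hook x about -31, z about 12).
- red_tin: Bystander, loose: red tin, 82 dia x 102 high; origin at the centre of its underside. Also fixed on the bench, none of it between grate, tote and hook: a pump bottle (201 high) and a low green tin (52) 0.24 to 0.33 m from the robot's axis ahead to its left and right (either way round), a water jug (253) to its right, two boot lasts (139) far left.
- tack_jar: Bystander, loose: glass jar of tacks with a gold lid, 54 dia x 74 high; origin at the centre of its underside.
Not all that is in view belongs to the job. What is shaped like the part that bears bottle_c but turquoise is not meant. Leave any yellow look-alike of the tote alone.

How it is judged:
On the way, in this order (a step that is already met when the one before it is completed fails the run):
1. the tote is held level above the grate with the roll, both spools and the bottle still in it (x of red_spool_c in the frame of tote between -0.09 and 0.09 m and y of red_spool_c in the frame of tote between -0.08 and 0.08 m and z of red_spool_c in the frame of tote between 0 and 0.08 m and x of spool_c in the frame of tote between -0.09 and 0.09 m and y of spool_c in the frame of tote between -0.08 and 0.08 m and z of spool_c in the frame of tote between 0 and 0.08 m and x of bottle_c in the frame of tote between -0.09 and 0.09 m and y of bottle_c in the frame of tote between -0.08 and 0.08 m and z of bottle_c in the frame of tote between 0 and 0.08 m and x of roll_c in the frame of tote between -0.09 and 0.09 m and y of roll_c in the frame of tote between -0.08 and 0.08 m and z of roll_c in the frame of tote between 0 and 0.08 m and height (world z) of tote above 0.12 m and angle between tote's own z axis and vertical below 0.25 rad and horizontal distance between tote_grip and grate below 0.2 m), for 0.1 s.
2. the spools and the bottle have fallen into the bin and the roll lies on top of the bars (x of red_spool_c in the frame of grate between -0.105 and 0.105 m and y of red_spool_c in the frame of grate between -0.09 and 0.09 m and z of red_spool_c in the frame of grate between 0 and 0.07 m and x of spool_c in the frame of grate between -0.105 and 0.105 m and y of spool_c in the frame of grate between -0.09 and 0.09 m and z of spool_c in the frame of grate between 0 and 0.07 m and x of bottle_c in the frame of grate between -0.105 and 0.105 m and y of bottle_c in the frame of grate between -0.09 and 0.09 m and z of bottle_c in the frame of grate between 0 and 0.07 m and x of roll_c in the frame of grate between -0.105 and 0.105 m and y of roll_c in the frame of grate between -0.09 and 0.09 m and z of roll_c in the frame of grate between 0.098 and 0.13 m and linear speed of roll below 0.05 m/s), for 0.2 s.
3. the roll hangs on the hook in front of the first roll (x of roll_c in the frame of hook between -0.055 and 0.005 m and y of roll_c in the frame of hook between -0.03 and 0.03 m and z of roll_c in the frame of hook between 0.022 and 0.06 m and angle between the z axis of roll and the z axis of hook, either way round below 0.3 rad and x of hung_roll_c in the frame of hook between -0.055 and 0.005 m and y of hung_roll_c in the frame of hook between -0.03 and 0.03 m and z of hung_roll_c in the frame of hook between 0 and 0.024 m), for 0.2 s.
At the end, for the whole second after the job is handed in: Spools and bottle lie in the bin under the bars. The roll hangs at rest on the hook, centre 22 to 60 mm out along the arm, 30 mm sideways, axis within 17 deg of the arm's. The first roll's centre is still under 24 mm from the plate. The tote stands on the table, upright within 4.5 deg, at rest (all of step 3 and x of red_spool_c in the frame of grate between -0.105 and 0.105 m and y of red_spool_c in the frame of grate between -0.09 and 0.09 m and z of red_spool_c in the frame of grate between 0 and 0.07 m and x of spool_c in the frame of grate between -0.105 and 0.105 m and y of spool_c in the frame of grate between -0.09 and 0.09 m and z of spool_c in the frame of grate between 0 and 0.07 m and x of bottle_c in the frame of grate between -0.105 and 0.105 m and y of bottle_c in the frame of grate between -0.09 and 0.09 m and z of bottle_c in the frame of grate between 0 and 0.07 m and linear speed of roll below 0.03 m/s and height (world z) of tote between -0.01 and 0.01 m and angle between tote's own z axis and vertical below 0.08 rad and linear speed of tote below 0.02 m/s); the robot touches nothing.
It fails at once if a bystander (red tin, jar of tacks) is shifted more than 30 mm or tipped over (distance of any of red_tin, tack_jar from where it was at the start of the episode above 0.03 m or angle between any of red_tin, tack_jar's own z axis and vertical above 0.3 rad).
It fails at once if the first roll is dislodged from the hook (its centre more than 60 mm out along the arm or off to the side) (z of hung_roll_c in the frame of hook above 0.06 m or x of hung_roll_c in the frame of hook below -0.08 m).
It also fails if it takes over 70 s, if anything falls off the work surface, if the arm or the gripper's body presses on something with over 40 N, if the wrist force passes 120 N, or if a joint passes its speed limit or range.

## Working session

There is one attempt and no reset: what is moved stays moved. The work goes in short steps, each a Python script; the robot and the scene stay as the last script left them, time stands still between calls to the robot, and variables do not carry over. Pictures are saved under pics/ and viewed, and the job is handed in when it is done.

```bash
ls; mkdir -p pics
cat > h.py <<'E'
import numpy as np, cv2
from scipy.spatial.transform import Rotation as R
from cell import manip
def save(name,img): cv2.imwrite('pics/'+name+'.png',cv2.cvtColor(img,cv2.COLOR_RGB2BGR))
def q2R(q): return R.from_quat([q[1],q[2],q[3],q[0]]).as_matrix()
def R2q(M):
    q=R.from_matrix(M).as_quat(); return [float(v) for v in (q[3],q[0],q[1],q[2])]
def cam2world(cam,st=None):
    c=manip.get_calibration(cam)
    if 'view' in c: return c,np.linalg.inv(np.array(c['view']))
    T=np.eye(4);T[:3,:3]=q2R(st['orientation']);T[:3,3]=st['tool_pos']
    return c,T@np.array(c['T_tool_cam'])
def cloud(cam,depth,st=None):
    c,T=cam2world(cam,st);K=np.array(c['camera_matrix']);k1=c['k1']
    v,u=np.mgrid[0:480,0:640].astype(float)
    pts=np.stack([u.ravel(),v.ravel()],1)[:,None]
    n=cv2.undistortPoints(pts,K,np.array([k1,0,0,0,0.]))[:,0]
    d=depth.ravel()
    P=np.stack([n[:,0]*d,-n[:,1]*d,-d],1)
    W=P@T[:3,:3].T+T[:3,3]
    W[d<=0]=np.nan
    return W.reshape(480,640,3)
def project(cam,p,st=None):
    c,T=cam2world(cam,st);K=np.array(c['camera_matrix'])
    q=np.linalg.inv(T)@np.append(p,1); x=q[0]/-q[2];y=-q[1]/-q[2];f=1+c['k1']*(x*x+y*y)
    return K[0,0]*x*f+K[0,2],K[1,1]*y*f+K[1,2]
E
python3 - <<'E'
from h import *
print(manip.grip_depth, manip.state())
for n in('scene','top'):
    p,d=manip.grab_frame(n); save(n+'0',p); np.save('d_'+n,d); np.save('p_'+n,p)
    c=manip.get_calibration(n);print(n,c)
E
```

```text
pics
0.0187 {'clock': 0.0, 'joint_pos': array([ 1.01392220e+00,  1.59036908e-01,  1.59828083e+00,  1.24432423e-06,
        1.38624656e+00, -2.10108773e-01]), 'joint_velocities': array([-2.76111561e-05, -5.05538012e-04,  1.08930317e-03, -1.60711985e-03,
        1.88449417e-03,  3.99899021e-04]), 'joint_torque': array([-1.51582162e-04, -3.96004021e+01, -3.31427479e+01, -3.11507811e-04,
        8.50771816e-03,  4.50331459e-05]), 'tool_pos': array([0.19509996, 0.5402156 , 0.23029942]), 'orientation': array([-3.69422306e-04,  1.72515319e-01,  9.85006342e-01, -9.13985724e-04]), 'ft_force': array([-0.33204664,  0.03571316, -0.07404328]), 'torque': array([-0.00268967, -0.01407339,  0.0035281 ]), 'gripper_width': 0.08528020148455481}
scene {'camera_matrix': array([[617.09538371,   0.        , 317.83565595],
       [  0.        , 617.09538371, 239.54869061],
       [  0.        ,   0.        ,   1.        ]]), 'k1': -0.17925332446070597, 'view': array([[-0.75300481, -0.65789944,  0.01233174,  0.27886396],
       [ 0.44844506, -0.49937695,  0.74129596, -0.30294101],
       [-0.48154001,  0.56372953,  0.671065  , -1.53134506],
       [ 0.        ,  0.        ,  0.        ,  1.        ]])}
top {'camera_matrix': array([[451.09426602,   0.        , 319.57930976],
       [  0.        , 451.09426602, 239.49540351],
       [  0.        ,   0.        ,   1.        ]]), 'k1': -0.10279634373598684, 'view': array([[ 0.01548234, -0.99986911,  0.0046969 , -0.00821912],
       [ 0.99428039,  0.01589191,  0.10561228, -0.41298373],
       [-0.10567309,  0.00303491,  0.99439629, -1.16472717],
       [ 0.        ,  0.        ,  0.        ,  1.        ]])}
```

View pics/scene0.png

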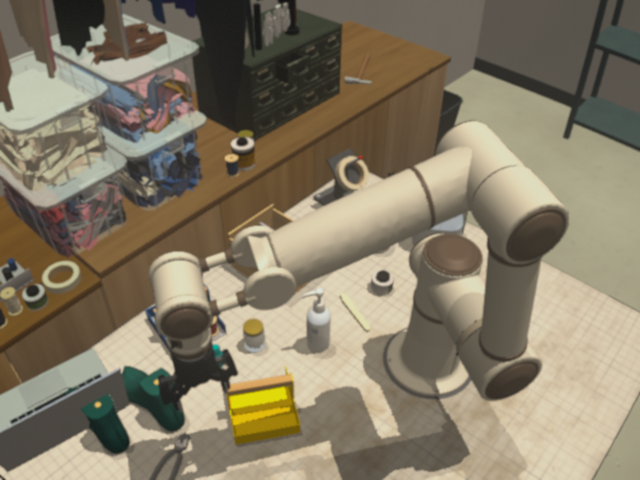

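View pics/top0.png

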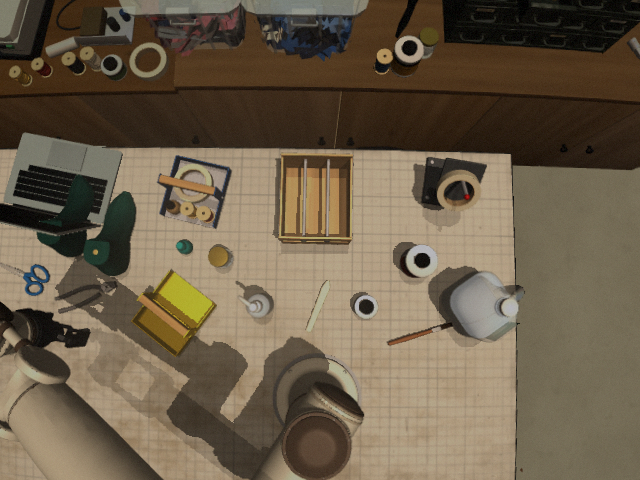

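Run:
```python
from h import *
p=np.load('p_top.npy')
save('c1',cv2.resize(p[140:360,110:360],None,fx=3.0,fy=2.7,interpolation=3)[:600])
save('c2',cv2.resize(p[140:260,260:520],None,fx=3,fy=3,interpolation=3))
W=cloud('top',np.load('d_top.npy'))
for q in('tote','grate','hook','roll','hung_roll_c','red_spool_c','bottle_c','spool_c','red_tin','tack_jar'):
    for r in manip.cut_out(q,'top')[:3]:
        m=r['mask'];w=W[m];w=w[~np.isnan(w[:,0])]
        print(q,round(r['conf'],2),np.round(r['box']),np.round(np.median(w,0),3),np.round(np.percentile(w,2,axis=0),3),np.round(np.percentile(w,98,axis=0),3))
```

```text
tote 0.77 [132. 274. 215. 358.] [0.215 0.379 0.005] [ 0.121  0.291 -0.   ] [0.303 0.471 0.111]
tote 0.6 [159. 156. 233. 230.] [0.539 0.327 0.01 ] [ 0.452  0.248 -0.   ] [0.627 0.418 0.111]
grate 0.63 [279. 152. 354. 244.] [0.523 0.011 0.008] [ 0.404 -0.075  0.002] [0.612 0.095 0.126]
hook 0.71 [434. 160. 486. 200.] [ 0.563 -0.335  0.164] [ 0.5   -0.389  0.103] [ 0.59  -0.293  0.212]
roll 0.89 [176. 161. 215. 202.] [0.572 0.342 0.027] [0.511 0.291 0.008] [0.608 0.385 0.033]
hung_roll_c 0.73 [433. 171. 481. 211.] [ 0.522 -0.334  0.147] [ 0.485 -0.383  0.104] [ 0.564 -0.284  0.18 ]
red_spool_c 0.82 [196. 206. 216. 220.] [0.472 0.297 0.053] [0.457 0.283 0.005] [0.492 0.318 0.058]
red_spool_c 0.17 [433. 169. 481. 211.] [ 0.527 -0.334  0.148] [ 0.485 -0.383  0.107] [ 0.567 -0.284  0.18 ]
bottle_c 0.71 [165. 198. 184. 219.] [0.491 0.383 0.042] [0.479 0.372 0.004] [0.51  0.415 0.072]
bottle_c 0.65 [174. 239. 195. 256.] [0.386 0.349 0.038] [0.371 0.339 0.007] [0.405 0.366 0.07 ]
spool_c 0.74 [178. 202. 199. 220.] [0.482 0.338 0.062] [0.468 0.326 0.005] [0.501 0.354 0.067]
red_tin 0.87 [402. 245. 438. 281.] [ 0.354 -0.247  0.09 ] [ 0.321 -0.289  0.026] [ 0.391 -0.216  0.105]
tack_jar 0.83 [211. 247. 232. 264.] [0.359 0.246 0.075] [0.337 0.229 0.012] [0.382 0.276 0.08 ]
```

View pics/c1.png

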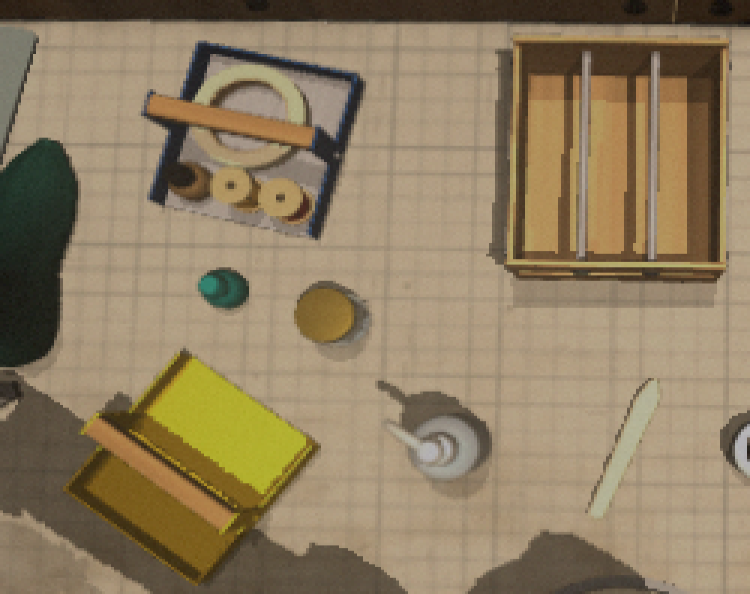

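View pics/c2.png

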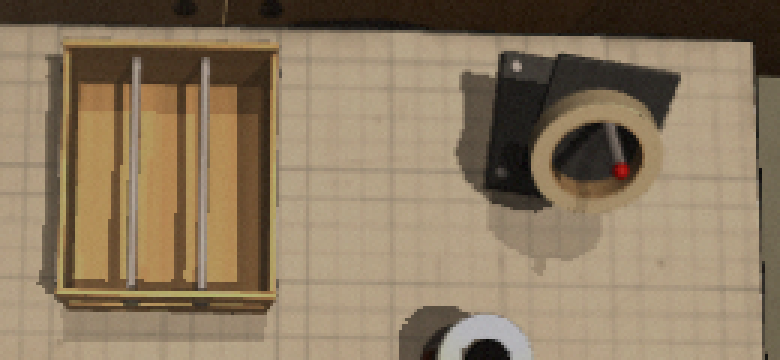

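Run:
```python
from h import *
p=np.load('p_top.npy');d=np.load('d_top.npy');W=cloud('top',d)
# table plane / heights
print('table',[np.round(W[v,u],3) for u,v in((250,200),(390,200),(250,260),(300,260),(480,240))])
print('counter',[np.round(W[v,u],3) for u,v in((220,120),(340,120),(450,120),(220,70),(340,60),(316,145),(316,149),(200,149))])
# tote handle
m=np.zeros((480,640),bool);m[150:235,150:240]=1
def rect(mask,name):
    w=W[mask];r=cv2.minAreaRect((w[:,:2]*1000).astype(np.float32));print(name,len(w),r,'z',np.median(w[:,2]))
    return w
rect(m&(W[...,2]>.098)&(W[...,2]<.12),'handle')
rect(m&(W[...,2]>.03)&(W[...,2]<.12),'toteall')
rect(m&(W[...,2]>-.01)&(W[...,2]<.12)&(p.max(2)<95),'dark')
g=np.zeros((480,640),bool);g[145:250,270:362]=1
rect(g&(W[...,2]>.104)&(W[...,2]<.14),'rim')
gi=np.zeros((480,640),bool);gi[162:232,290:345]=1
b=gi&(W[...,2]>.08)&(W[...,2]<.1)
w=W[b]
for s in (w[:,1]>0.01),(w[:,1]<=0.01):
    q=w[s]; 
    if len(q)>5: print('bar',len(q),np.polyfit(q[:,0]-.51,q[:,1],1),np.median(q,0),q.min(0),q.max(0))
h=np.zeros((480,640),bool);h[150:225,420:495]=1
print('hookmaxz',np.nanmax(W[h][:,2]))
w=W[195:196,455:470];print(w)
```

```text
table [array([0.52 , 0.188, 0.   ]), array([ 0.526, -0.191, -0.001]), array([0.357, 0.183, 0.001]), array([0.359, 0.049, 0.003]), array([ 0.421, -0.438, -0.001])]
counter [array([ 0.829,  0.332, -0.217]), array([ 0.829, -0.063, -0.204]), array([ 0.829, -0.417, -0.179]), array([0.866, 0.275, 0.059]), array([ 0.898, -0.049,  0.06 ]), array([ 0.833,  0.016, -0.481]), array([0.664, 0.012, 0.004]), array([ 0.662,  0.333, -0.001])]
handle 500 ((536.9347534179688, 331.63238525390625), (150.1105194091797, 23.28366470336914), 78.3302230834961) z 0.10825922706728075
toteall 1537 ((538.7799682617188, 332.6289978027344), (154.36463928222656, 164.2640838623047), 77.50811004638672) z 0.05963341740972683
dark 1051 ((545.247802734375, 353.1883850097656), (196.8671417236328, 171.3961639404297), 77.71678924560547) z 0.029811304942400474
rim 984 ((510.62371826171875, 9.958602905273438), (178.56150817871094, 214.39947509765625), 89.81090545654297) z 0.11371098675228664
bar 224 [-0.00381646  0.03888451] [0.51112901 0.03870149 0.0948385 ] [0.42551898 0.03495255 0.08778062] [0.60171603 0.04318002 0.09972968]
bar 221 [-0.00373251 -0.01905863] [ 0.51761674 -0.01899706  0.09515635] [ 0.42673024 -0.02308375  0.08929882] [ 0.6020457  -0.01524422  0.09951126]
hookmaxz 0.22017526333731707
[[[ 0.51993509 -0.3360649   0.11256484]
  [ 0.52003846 -0.33866806  0.11235228]
  [ 0.52029008 -0.34149198  0.11144562]
  [ 0.52001856 -0.34354321  0.11299179]
  [ 0.51975944 -0.34560705  0.11447973]
  [ 0.51965102 -0.34789238  0.11526185]
  [ 0.51920698 -0.34966562  0.11761589]
  [ 0.52009859 -0.35347126  0.11371655]
  [ 0.51972533 -0.35534834  0.11574001]
  [ 0.49893073 -0.32556532  0.21331857]
  [ 0.49863205 -0.32732723  0.21496815]
  [ 0.49821631 -0.32889874  0.21716503]
  [ 0.49765175 -0.33022592  0.22005726]
  [ 0.49836016 -0.33356774  0.21699832]
  [ 0.51927074 -0.3693017   0.11953296]]]
```

```bash
cat >> h.py <<'E'
def down(a):
    a=np.deg2rad(a); y=np.array([np.cos(a),np.sin(a),0]);z=np.array([0,0,-1.]);return np.stack([np.cross(y,z),y,z],1)
TOTE0=np.array([.5375,.332,0]);TYAW0=-12.0
GR=np.array([.5106,.0099,0]);GYAW=-.2
def Rtote(yaw,th): return R.from_euler('ZY',[yaw,-th],degrees=True).as_matrix()
# tool in tote frame: y=-x_t, z=-z_t
RT=np.stack([np.cross([-1,0,0],[0,0,-1]),[-1,0,0],[0,0,-1]],1).astype(float)
PT=np.array([0,0,.097-manip.grip_depth])
def tote_tool(origin,yaw,th):
    M=Rtote(yaw,th); return origin+M@PT, R2q(M@RT)
LIP=np.array([-.0825,0,.002])
def lip_tool(lip,yaw,th):
    M=Rtote(yaw,th); o=lip-M@LIP; return o+M@PT,R2q(M@RT)
E
python3 - <<'E'
from h import *
p=np.load('p_top.npy');d=np.load('d_top.npy');W=cloud('top',d)
r=manip.cut_out('hook','top')[0]['mask'];h=manip.cut_out('hung_roll_c','top')[0]['mask']
w=W[r&~h];w=w[(~np.isnan(w[:,0]))&(w[:,2]>.09)]
# ransac plane
rng=np.random.default_rng(0)
def ransac(w,t=.003):
    best=0
    for _ in range(600):
        a,b,c=w[rng.choice(len(w),3,False)];n=np.cross(b-a,c-a);l=np.linalg.norm(n)
        if l<1e-9: continue
        n/=l;k=abs((w-a)@n)<t
        if k.sum()>best: best=k.sum();K=k
    c=w[K].mean(0);n=np.linalg.svd(w[K]-c)[2][2];n*=np.sign(n[2]);return n,c,K
n,c,K=ransac(w);print('plate',n,c,K.sum(),len(w),'az',np.degrees(np.arctan2(n[1],n[0])),'el',np.degrees(np.arcsin(n[2])))
w2=W[h];w2=w2[~np.isnan(w2[:,0])]
n2,c2,K2=ransac(w2);print('roll face',n2,c2,K2.sum(),len(w2),'az',np.degrees(np.arctan2(n2[1],n2[0])),'el',np.degrees(np.arcsin(n2[2])),'dist to plate',(c2-c)@n)
box=np.zeros((480,640),bool);box[160:215,430:490]=1
red=(p[...,0]>110)&(p[...,1]<60)&box
print('red',np.argwhere(red).mean(0),W[red&(W[...,2]>.19)].mean(0),(W[red&(W[...,2]>.19)]-c)@n)
# IK tests
q=manip.state()['joint_pos']
for nm,(a,b) in dict(pick=tote_tool(TOTE0,TYAW0,0),lift=tote_tool(TOTE0+[0,0,.2],TYAW0,0),lev=lip_tool(GR+[-.06,0,.2],180+GYAW,0),tip=lip_tool(GR+[-.06,0,.115],180+GYAW,15),tip25=lip_tool(GR+[-.06,0,.115],180+GYAW,25),tip35=lip_tool(GR+[-.06,0,.115],180+GYAW,35)).items():
    print(nm,np.round(a,3),manip.solve_ik(a,b))
E
```

```text
plate [-0.69939442  0.10037642  0.70765247] [ 0.55674266 -0.33975378  0.15101734] 742 913 az 171.83273489444198 el 45.04423379818713
roll face [-0.71281514  0.10339381  0.69368891] [ 0.52067315 -0.33431731  0.14802871] 627 1000 az 171.74680928363358 el 43.92283179780738 dist to plate 0.023657594675199917
red [196.28571429 466.85714286] [ 0.49525072 -0.33068849  0.21749096] [0.08104265 0.08883217 0.09114049 0.08814493 0.09195911 0.09061186
 0.08789032 0.09248147 0.09472091 0.09317732 0.09368335 0.09408194
 0.09416367 0.09147176]
pick [0.538 0.332 0.078] [ 3.62370978e-01  4.53765515e-01  1.54973709e+00 -4.44089210e-16
  1.13809004e+00 -2.56978217e+00]
lift [0.538 0.332 0.278] [ 3.62370978e-01  2.78426004e-01  1.36481233e+00 -4.44089210e-16
  1.49835432e+00 -2.56978217e+00]
lev [0.368 0.01  0.276] [-3.03977801e-01 -4.54438065e-01  2.05447165e+00 -4.44089210e-16
  1.54155906e+00 -3.00487143e-01]
tip [0.391 0.01  0.21 ] [-0.23713499 -0.09361919  1.91914961 -0.05995884  1.57105614 -0.22597138]
tip25 [0.408 0.01  0.219] [-0.20721167  0.0955155   1.74878992 -0.08663832  1.72509796 -0.19843644]
tip35 [0.427 0.01  0.225] [-0.18493397  0.27863953  1.58151917 -0.10896762  1.88280248 -0.18273623]
```

Run:
```python
from h import *
a,b=tote_tool(TOTE0,TYAW0,0)
manip.goto(list(a+[0,0,.16]),b)
print(manip.state()['clock'])
st=manip.state();p,d=manip.grab_frame('wrist');save('w1',p)
W=cloud('wrist',d,st)
m=(W[...,2]>.098)&(W[...,2]<.118)&(abs(W[...,0]-.5375)<.13)&(abs(W[...,1]-.332)<.13)
print(m.sum(),cv2.minAreaRect((W[m][:,:2]*1000).astype(np.float32)),np.median(W[m],0))
```

```text
2.725
4503 ((537.442138671875, 334.1277770996094), (151.1181640625, 23.24908447265625), 77.35333251953125) [0.53588161 0.32620949 0.10701763]
```

View pics/w1.png

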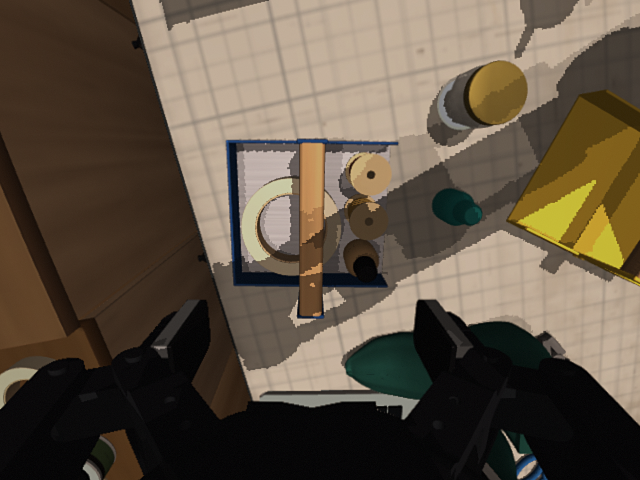

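```bash
sed -i 's/^TOTE0=.*/TOTE0=np.array([.5375,.333,0]);TYAW0=-12.2/' h.py
python3 - <<'E'
from h import *
a,b=tote_tool(TOTE0,TYAW0,0)
manip.line_to(list(a+[0,0,.16]),vel=.1,attitude=b)
f=manip.line_to(list(a+[0,0,.001]),vel=.15,until_force=15)
print('contact',f,manip.state()['tool_pos'])
print(manip.close_gripper(squeeze=100)); st=manip.state();print(st['gripper_width'],st['tool_pos'],st['ft_force'],st['clock'])
manip.line_to(list(a+[0,0,.03]),vel=.08);st=manip.state();print(st['gripper_width'],st['ft_force'],st['torque'])
manip.line_to(list(a+[0,0,.23]),vel=.2)
st=manip.state();print(st['gripper_width'],st['ft_force'],st['torque'],st['clock'])
p,d=manip.grab_frame('wrist');save('w2',p)
E
```

```text
contact False [0.53841812 0.33338399 0.080637  ]
False
0.01856380334120828 [0.5378821  0.33303401 0.07974713] [-0.42729721 -0.32381587  1.35807092] 4.85
0.01872452401431614 [-1.47533083 -1.004277   -5.13475558] [-0.01672973 -0.07627921 -0.07246617]
0.018575054482013624 [ 0.74512368 -0.06289065 -6.60888155] [-0.04078982 -0.09711759  0.02965987] 6.5167
```

View pics/w2.png

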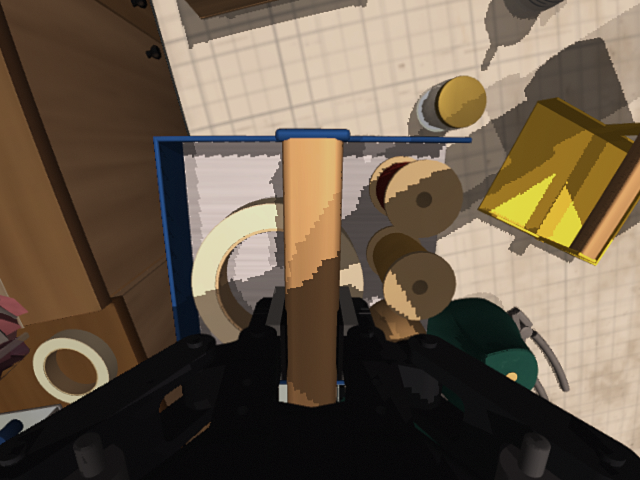

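Run:
```python
from h import *
o0=TOTE0+[0,0,.23]; lip=GR+[-.06,0,.25]
o1=lip-Rtote(-180+GYAW,0)@LIP
for f,yaw in((.33,-70),(.67,-125),(1,-180+GYAW)):
    o=o0+(o1-o0)*f
    a,b=tote_tool(o,yaw,0)
    manip.line_to(list(a),vel=.13,attitude=b)
st=manip.state();print(st['gripper_width'],st['tool_pos'],st['joint_pos'],st['ft_force'],st['torque'],st['clock'])
p,d=manip.grab_frame('wrist');save('w3',p)
p,d=manip.grab_frame('top');save('t3',p)
```

```text
0.018599103121798594 [0.36826335 0.01060385 0.32627503] [-3.03054861e-01 -4.64637505e-01  1.96516337e+00  4.07445192e-04
  1.64115397e+00 -3.01186986e-01] [ 0.54272758  0.86687225 -5.90634593] [ 0.01631726  0.02276461 -0.02445927] 9.95
```

View pics/w3.png

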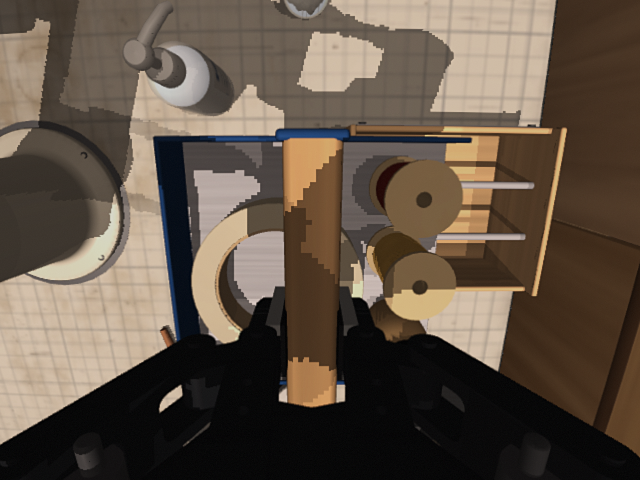

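View pics/t3.png

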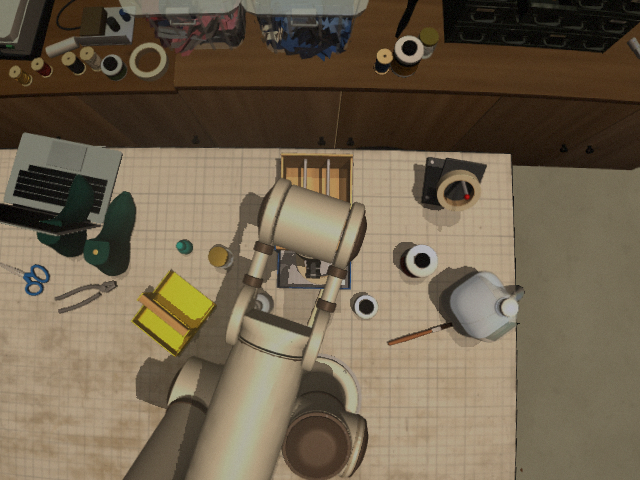

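Run:
```python
from h import *
for th,z in((8,.16),(11,.132)):
    a,b=lip_tool(GR+[-.06,-.004,z],-180+GYAW,th); manip.line_to(list(a),vel=.1,attitude=b)
for th,z in((15,.126),(18,.122)):
    a,b=lip_tool(GR+[-.06,-.004,z],-180+GYAW,th); manip.line_to(list(a),vel=.03,attitude=b)
st=manip.state();print(st['tool_pos'],st['ft_force'],st['torque'],st['clock'])
p,d=manip.grab_frame('wrist');save('w4',p)
```

```text
[0.39574368 0.00611741 0.22016307] [ 0.2760069   0.18056924 -5.75229798] [-0.02657415 -0.53612749  0.01619818] 12.1
```

View pics/w4.png

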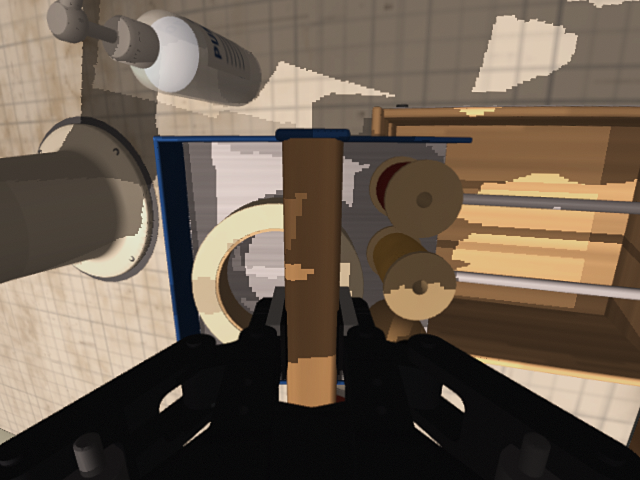

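```bash
python3 - <<'E'
from h import *
for i,(th,z) in enumerate(((20,.120),(22,.118),(23.5,.117))):
    a,b=lip_tool(GR+[-.06,-.004,z],-180+GYAW,th); manip.line_to(list(a),vel=.02,attitude=b)
    st=manip.state();print(th,st['ft_force'],st['torque'],st['clock'])
    p,d=manip.grab_frame('wrist');save('w5_%d'%i,p[100:380])
E
python3 -c "
import cv2,numpy as np
cv2.imwrite('pics/w5.png',cv2.resize(np.vstack([cv2.imread('pics/w5_%d.png'%i) for i in range(3)]),None,fx=.7,fy=.7))"
```

```text
20 [ 0.13772593 -0.44418675 -5.44028989] [ 0.04702294 -0.56880891 -0.06860538] 12.475
22 [-0.38935272 -0.32335773 -5.51450861] [-0.01934386 -0.61513238 -0.02670022] 12.85
23.5 [-0.31347042 -0.45992891 -5.66565127] [-0.02684661 -0.73132001 -0.02336938] 13.1833
```

View pics/w5.png

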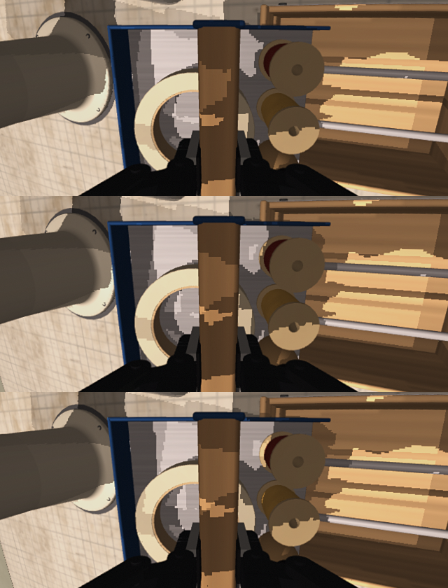

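```bash
python3 - <<'E'
from h import *
for i in range(4):
    manip.sleep(.15)
    st=manip.state();p,d=manip.grab_frame('wrist');save('w6_%d'%i,cv2.resize(p[100:380,120:],None,fx=.75,fy=.75))
    print(np.degrees(np.arccos(-q2R(st['orientation'])[2,2])),st['torque'],st['clock'])
E
python3 -c "
import cv2,numpy as np
I=[cv2.imread('pics/w6_%d.png'%i) for i in range(4)]
cv2.imwrite('pics/w6.png',np.vstack([np.hstack(I[:2]),np.hstack(I[2:])]))"
```

```text
23.483177021799005 [ 0.0260431  -0.69343988  0.04007397] 13.3833
23.488476404244054 [-0.00182879 -0.68198324  0.05145553] 13.5833
23.496903423999772 [ 0.01612847 -0.65995668  0.00483408] 13.7833
23.503334080589653 [ 0.01811096 -0.66835187 -0.01157125] 13.9833
```

View pics/w6.png

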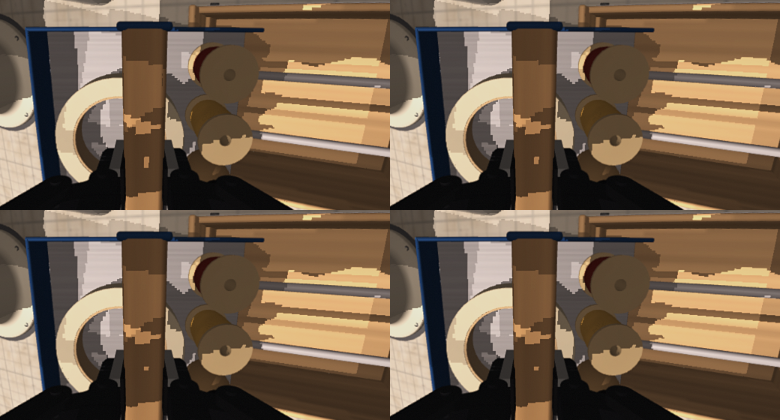

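```bash
cat >> h.py <<'E'
def tote_from_tool(st):
    M=q2R(st['orientation'])@RT.T; return np.array(st['tool_pos'])-M@PT,M
E
python3 - <<'E'
from h import *
st=manip.state();p,d=manip.grab_frame('wrist');W=cloud('wrist',d,st);o,M=tote_from_tool(st)
T=(W-o)@M
np.save('T',T)
for q in('red_spool_c','spool_c','bottle_c','roll'):
    for r in manip.cut_out(q,'wrist')[:2]:
        w=T[r['mask']];w=w[~np.isnan(w[:,0])];print(q,round(r['conf'],2),np.round(r['box']),np.round(np.median(w,0),3),np.round(np.percentile(w,3,axis=0),3),np.round(np.percentile(w,97,axis=0),3))
print(np.round(o+M@LIP-GR,3))
f=(T[...,2]<.02)&(T[...,2]>-.02)&(abs(T[...,1])<.06)&(abs(T[...,0])<.08)
for x in np.arange(-.08,.08,.02):
    k=f&(abs(T[...,0]-x)<.01);print(round(x,2),k.sum(),np.median(T[k][:,2]))
save('w7',p)
E
```

```text
red_spool_c 0.55 [373. 155. 466. 237.] [-0.053 -0.046  0.051] [-0.072 -0.062  0.003] [-0.039 -0.028  0.052]
spool_c 0.6 [367. 227. 455. 321.] [-0.05  -0.006  0.059] [-0.069 -0.018  0.003] [-0.038  0.013  0.061]
bottle_c 0.88 [370. 301. 426. 345.] [-0.049  0.034  0.033] [-0.066  0.03   0.007] [-0.04   0.038  0.044]
roll 0.71 [195. 197. 368. 340.] [ 0.048 -0.001  0.024] [-0.029 -0.037  0.007] [0.067 0.042 0.025]
[-0.06  -0.004  0.117]
-0.08 190 0.0007075607700318603
-0.06 234 0.004021610083300669
-0.04 3513 0.0009417355539120453
-0.02 1266 0.0004358446122913561
0.0 0 nan
0.02 1741 0.00027990588007787104
0.04 3601 0.0002717105151091297
0.06 2709 0.0002917986370289297
  return _methods._mean(a, axis=axis, dtype=dtype,
  ret = ret.dtype.type(ret / rcount)
```

View pics/w7.png

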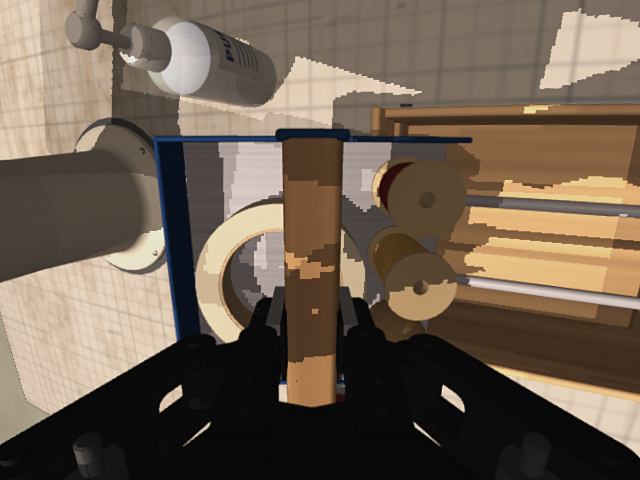

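Run:
```python
from h import *
I=[]
for i,(th,z) in enumerate(((25,.117),(27,.117),(29,.116),(29,.116))):
    a,b=lip_tool(GR+[-.06,-.004,z],-180+GYAW,th); manip.line_to(list(a),vel=.02,attitude=b)
    st=manip.state();print(th,st['ft_force'],st['torque'],st['clock'])
    p,d=manip.grab_frame('wrist');I.append(cv2.resize(p[100:380,120:],None,fx=.75,fy=.75))
    if i==3: break
    if i==2: manip.sleep(.3)
save('w8',np.vstack([np.hstack(I[:2]),np.hstack(I[2:])]))
```

```text
25 [-0.04946403  0.15670142 -5.14824252] [ 0.0234942  -0.73964764  0.01437871] 14.5833
27 [ 0.32042369  0.24225212 -6.16984988] [ 0.02193328 -0.72426462 -0.05134583] 14.9833
29 [ 0.06398973 -0.77958009 -4.65284315] [ 0.05845561 -0.66196782 -0.00104208] 15.3667
29 [-0.07880013  0.05372891 -3.52765043] [-0.00552026 -0.6379944  -0.01247378] 15.9667
```

View pics/w8.png

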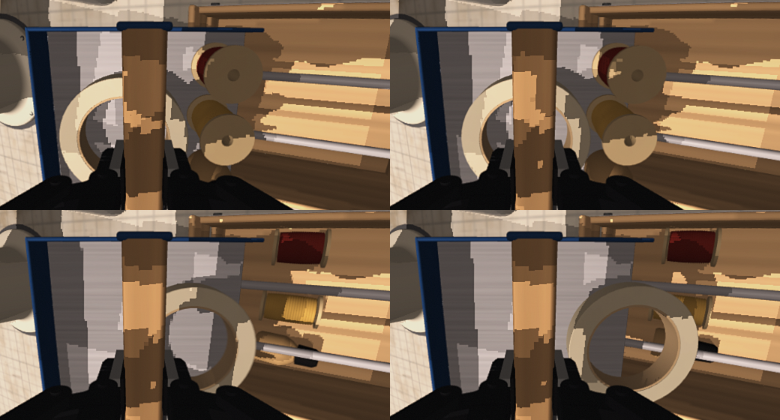

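Run:
```python
from h import *
I=[]
for i in range(4):
    manip.sleep(.2)
    st=manip.state()
    p,d=manip.grab_frame('wrist');I.append(cv2.resize(p[100:380,120:],None,fx=.75,fy=.75))
print(st['ft_force'],st['clock'])
save('w9',np.vstack([np.hstack(I[:2]),np.hstack(I[2:])]))
```

```text
[-0.21347896 -0.94250703 -3.18760679] 16.9667
```

View pics/w9.png

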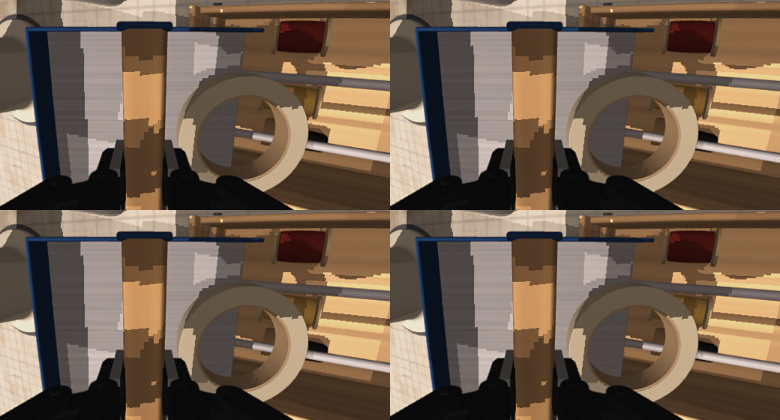

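Run:
```python
from h import *
st=manip.state();p,d=manip.grab_frame('wrist');W=cloud('wrist',d,st)
r=manip.cut_out('roll','wrist')[0];w=W[r['mask']]-GR;w=w[~np.isnan(w[:,0])]
print(r['conf'],r['box'],np.round(np.percentile(w,[2,50,98],axis=0),3))
for q in('red_spool_c','spool_c','bottle_c'):
    for r in manip.cut_out(q,'wrist')[:2]:
        w=W[r['mask']]-GR;w=w[~np.isnan(w[:,0])];print(q,round(r['conf'],2),np.round(np.percentile(w,[3,50,97],axis=0),3))
```

```text
0.91 [352.7, 195.6, 531.6, 355.0] [[-0.097 -0.055  0.104]
 [-0.045 -0.006  0.13 ]
 [-0.007  0.035  0.16 ]]
red_spool_c 0.75 [[-0.042  0.049  0.027]
 [-0.016  0.065  0.037]
 [ 0.006  0.08   0.042]]
spool_c 0.93 [[-0.047 -0.017  0.022]
 [-0.002  0.002  0.034]
 [ 0.009  0.012  0.04 ]]
bottle_c 0.67 [[-0.09  -0.083  0.003]
 [ 0.023 -0.008  0.005]
 [ 0.076  0.087  0.109]]
bottle_c 0.57 [[-0.041 -0.059  0.019]
 [-0.031 -0.04   0.03 ]
 [ 0.022 -0.029  0.091]]
```

Run:
```python
from h import *
I=[]
for i,(th,z,s) in enumerate(((32,.115,.2),(35,.114,.3),(38,.113,.3),(41,.112,.4))):
    a,b=lip_tool(GR+[-.06,-.004,z],-180+GYAW,th); manip.line_to(list(a),vel=.06,attitude=b)
    manip.sleep(s)
    st=manip.state()
    p,d=manip.grab_frame('wrist');I.append(cv2.resize(p[100:380,120:],None,fx=.75,fy=.75))
print(st['ft_force'],st['clock'])
save('w10',np.vstack([np.hstack(I[:2]),np.hstack(I[2:])]))
```

```text
[ 0.05486695  0.43192532 -3.88624416] 19.6167
```

View pics/w10.png

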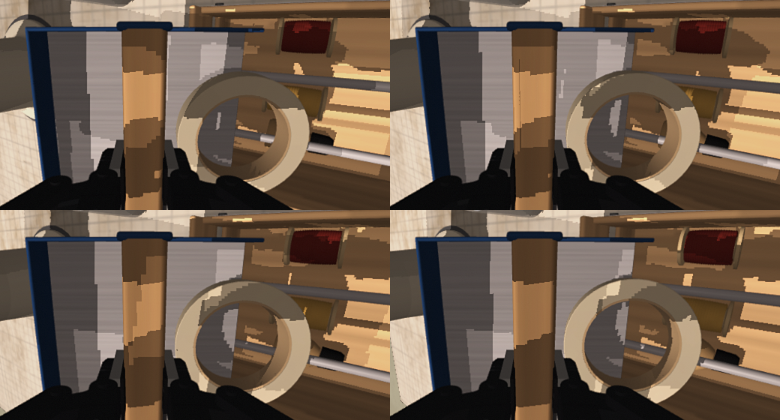

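Run:
```python
from h import *
I=[]
for i,(th,z,x) in enumerate(((41,.113,-.04),(38,.113,-.02),(35,.113,-.005))):
    a,b=lip_tool(GR+[x,-.004,z],-180+GYAW,th); manip.line_to(list(a),vel=.06,attitude=b)
    st=manip.state()
    p,d=manip.grab_frame('wrist');I.append(cv2.resize(p[100:380,120:],None,fx=.75,fy=.75))
    W=cloud('wrist',d,st);r=manip.cut_out('roll','wrist')[0];w=W[r['mask']]-GR;w=w[~np.isnan(w[:,0])]
    print(st['ft_force'],st['clock'],np.round(np.percentile(w,[2,50,98],axis=0),3))
I.append(I[0]*0)
save('w11',np.vstack([np.hstack(I[:2]),np.hstack(I[2:])]))
```

```text
[-0.42742535 -0.37692376 -4.30987487] 20.15 [[-0.074 -0.045  0.105]
 [-0.033  0.006  0.134]
 [ 0.002  0.051  0.17 ]]
[ 0.10178801 -0.00962291 -4.96382775] 20.6333 [[-0.056 -0.046  0.104]
 [-0.012  0.005  0.133]
 [ 0.024  0.051  0.167]]
[ 0.22395266  0.92478447 -3.77520745] 21.0417 [[-0.042 -0.046  0.104]
 [ 0.002  0.005  0.133]
 [ 0.04   0.051  0.165]]
```

View pics/w11.png

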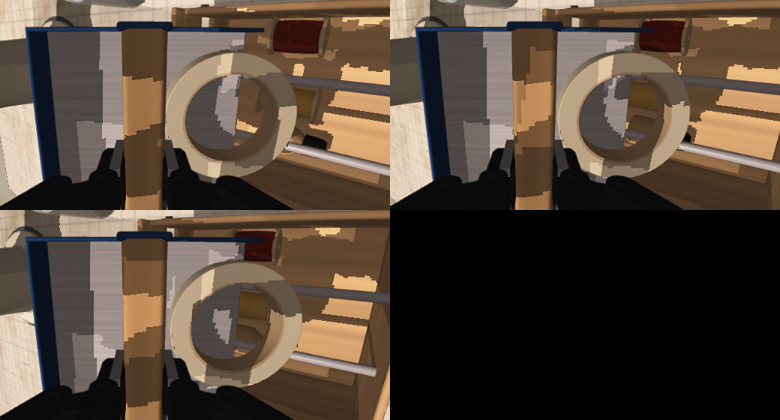

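Run:
```python
from h import *
I=[]
for i,(th,z,x) in enumerate(((35,.112,.02),(35,.112,-.025),(33,.113,-.07))):
    a,b=lip_tool(GR+[x,-.002,z],-180+GYAW,th); manip.line_to(list(a),vel=.06 if i==0 else .12,attitude=b)
    st=manip.state()
    p,d=manip.grab_frame('wrist');I.append(cv2.resize(p[100:380,120:],None,fx=.75,fy=.75))
    W=cloud('wrist',d,st);r=manip.cut_out('roll','wrist')[0];w=W[r['mask']]-GR;w=w[~np.isnan(w[:,0])]
    print(st['ft_force'],st['clock'],np.round(np.percentile(w,[2,50,98],axis=0),3))
I.append(I[0]*0)
save('w12',np.vstack([np.hstack(I[:2]),np.hstack(I[2:])]))
```

```text
[ 1.00632518 -0.06524795 -4.07979345] 21.7083 [[-0.02  -0.044  0.104]
 [ 0.025  0.006  0.132]
 [ 0.062  0.051  0.165]]
[-0.89757118 -0.66310291 -4.05434725] 22.3333 [[-0.034 -0.046  0.102]
 [ 0.019  0.003  0.125]
 [ 0.058  0.051  0.145]]
[-0.1057852  -0.40079062 -2.57732725] 22.9917 [[-0.047 -0.048  0.096]
 [-0.003 -0.011  0.118]
 [ 0.038  0.052  0.119]]
```

View pics/w12.png

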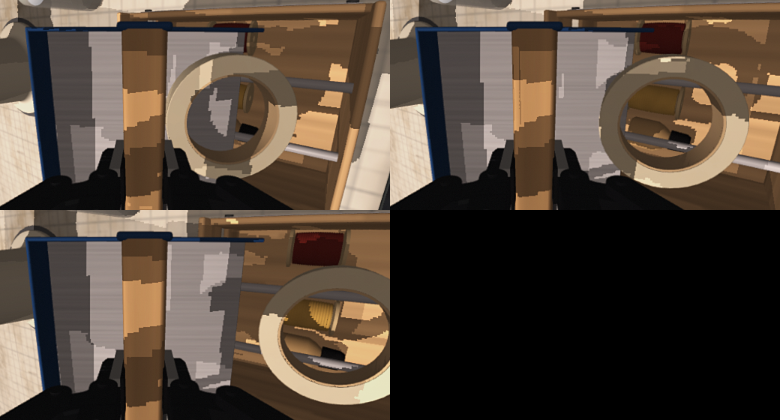

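Run:
```python
from h import *
st=manip.state();p,d=manip.grab_frame('wrist');W=cloud('wrist',d,st)
for q in('bottle_c','red_spool_c','spool_c'):
    for r in manip.cut_out(q,'wrist')[:2]:
        w=W[r['mask']]-GR;w=w[~np.isnan(w[:,0])];print(q,round(r['conf'],2),np.round(np.percentile(w,[3,50,97],axis=0),3))
save('w13',cv2.resize(p[150:400,340:640],None,fx=2,fy=2))
a,b=lip_tool(GR+[-.07,-.002,.20],-180+GYAW,15); manip.line_to(list(a),vel=.15,attitude=b)
a,b=lip_tool(GR+[-.05,.03,.24],-180+GYAW,0); manip.line_to(list(a),vel=.2,attitude=b)
p,d=manip.grab_frame('top');save('t13',p)
# to set-down
a,b=tote_tool(TOTE0+[0,0,.20],167.8,0); manip.line_to(list(a),vel=.25,attitude=b)
a,b=tote_tool(TOTE0+[0,0,.02],167.8,0); manip.line_to(list(a),vel=.2,attitude=b)
a,b=tote_tool(TOTE0+[0,0,-.006],167.8,0); f=manip.line_to(list(a),vel=.03,attitude=b,until_force=4)
st=manip.state();print(f,st['tool_pos'],a,st['clock'])
p,d=manip.grab_frame('top');save('t14',p)
```

```text
bottle_c 0.47 [[-0.203 -0.051  0.115]
 [-0.104  0.023  0.187]
 [-0.074  0.071  0.248]]
red_spool_c 0.57 [[-0.042  0.05   0.026]
 [-0.016  0.065  0.037]
 [ 0.006  0.08   0.042]]
spool_c 0.62 [[-0.034 -0.017  0.023]
 [-0.011 -0.001  0.035]
 [ 0.009  0.012  0.039]]
True [0.53767059 0.33299545 0.07974522] [0.5375 0.333  0.0723] 27.6
```

View pics/w13.png

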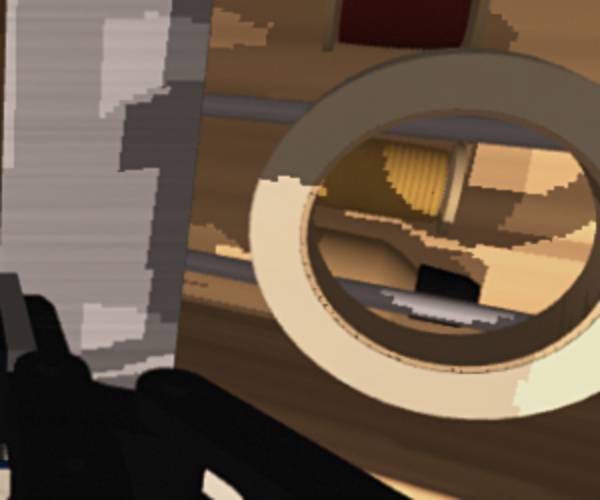

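View pics/t14.png

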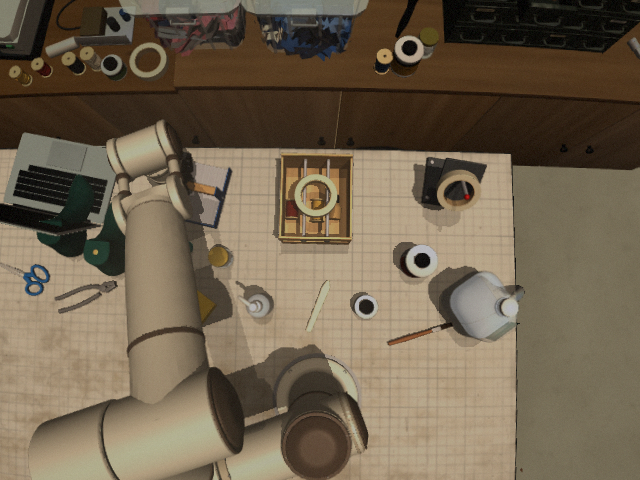

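Run:
```python
from h import *
manip.open()
st=manip.state();t=np.array(st['tool_pos'])
manip.line_to(list(t+[0,0,.12]),vel=.2)
p,d=manip.grab_frame('top');save('t15',cv2.resize(p[140:260,150:360],None,fx=3.5,fy=3.5))
W=cloud('top',d)
r=manip.cut_out('roll','top')
for x in r[:3]:
    w=W[x['mask']];w=w[~np.isnan(w[:,0])];print('roll',x['conf'],x['box'],np.round(np.percentile(w,[3,50,97],axis=0),3))
box=np.zeros((480,640),bool);box[165:225,285:345]=1
k=box&(W[...,2]>.108)&(W[...,2]<.13);w=W[k]
print('roll circ',k.sum(),cv2.minEnclosingCircle((w[:,:2]*1000).astype(np.float32)),w[:,2].min(),w[:,2].max())
for x in manip.cut_out('bottle_c','top')[:3]:
    w=W[x['mask']];w=w[~np.isnan(w[:,0])];print('bottle',x['conf'],x['box'],np.round(np.percentile(w,[3,50,97],axis=0)-GR,3))
for x in manip.cut_out('tote','top')[:2]:
    w=W[x['mask']];w=w[~np.isnan(w[:,0])];print('tote',x['conf'],x['box'],np.round(np.percentile(w,[3,50,97],axis=0),3))
print(manip.state()['clock'])
```

```text
roll 0.61 [293.2, 172.0, 338.4, 219.9] [[ 0.463 -0.037  0.006]
 [ 0.516  0.01   0.119]
 [ 0.564  0.058  0.123]]
roll circ 807 ((512.7540283203125, 10.68995475769043), 53.08186340332031) 0.10824659964526795 0.1264240178858922
bottle 0.75 [176.4, 240.4, 195.0, 254.1] [[-0.14   0.329  0.005]
 [-0.124  0.338  0.038]
 [-0.106  0.351  0.069]]
bottle 0.61 [330.0, 196.1, 339.8, 224.3] [[-0.042 -0.064  0.017]
 [-0.027 -0.053  0.038]
 [ 0.012 -0.035  0.045]]
tote 0.95 [185.5, 287.0, 217.4, 333.7] [[0.188 0.275 0.   ]
 [0.236 0.313 0.005]
 [0.28  0.343 0.039]]
tote 0.91 [170.9, 158.9, 231.1, 227.6] [[ 0.456  0.254 -0.   ]
 [ 0.532  0.323  0.005]
 [ 0.618  0.391  0.11 ]]
29.2583
```

View pics/t15.png

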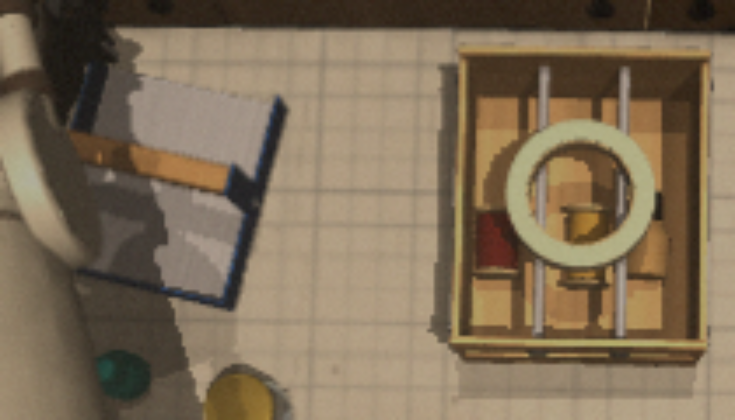

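Run:
```python
from h import *
b=R2q(down(0)); C=np.array([.5128,.0107,0])
manip.goto(list(C+[0,0,.21]),b)
manip.close_gripper(squeeze=40)
f=manip.line_to(list(C+[0,0,.102]),vel=.15,until_force=10);print(f,manip.state()['tool_pos'])
f=manip.line_to(list(C+[.045,0,.102]),vel=.08,until_force=12);st=manip.state();print(f,st['tool_pos'],st['ft_force'])
manip.line_to(list(C+[.025,0,.102]),vel=.1)
manip.line_to(list(C+[-.02,0,.25]),vel=.25)
manip.open()
st=manip.state();p,d=manip.grab_frame('wrist');save('w16',p);W=cloud('wrist',d,st)
box=(abs(W[...,0]-.53)<.07)&(abs(W[...,1]-.01)<.07)&(W[...,2]>.11)&(W[...,2]<.13);w=W[box]
print(cv2.minEnclosingCircle((w[:,:2]*1000).astype(np.float32)),np.median(w,0),box.sum(),st['clock'])
```

```text
False [0.51358202 0.0105284  0.10295484]
False [0.55765832 0.01074287 0.1020407 ] [-0.23985126  0.28071619 -0.21581643]
((536.2835693359375, 9.870124816894531), 52.82316970825195) [0.53633491 0.013449   0.11779993] 6988 34.7333
```

View pics/w16.png

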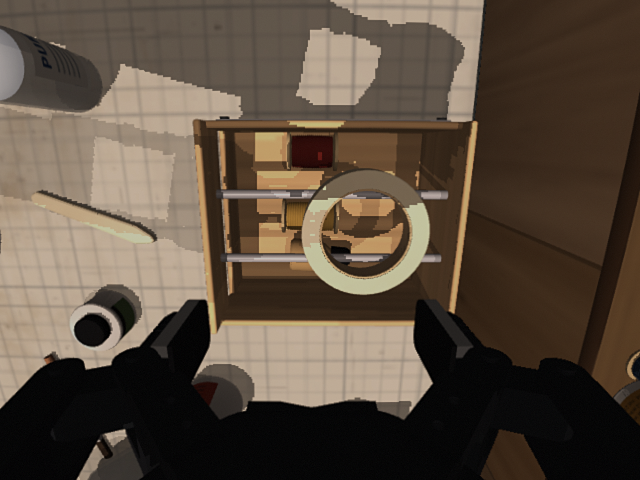

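```bash
cat >> h.py <<'E'
HN=np.array([-.7015,.1009,.7055]);HN/=np.linalg.norm(HN)
HX=np.array([0,0,1.])-HN[2]*HN;HX/=np.linalg.norm(HX);HY=np.cross(HN,HX)
ROOT=np.array([.5565,-.3398,.1492])
HQ=R2q(np.stack([np.cross(HX,-HN),HX,-HN],1))
def hang(xc,zc,yc=0,grip=.0445,dz=.008): return ROOT+(xc-grip)*HX+yc*HY+(zc-dz)*HN
E
python3 - <<'E'
from h import *
W=cloud('top',np.load('d_top.npy'))
j=W[260:345,435:530].reshape(-1,3)
for a,b in((.1,.16),(.16,.2),(.2,.27)):
    k=j[(j[:,2]>a)&(j[:,2]<b)];print(a,len(k),np.round(k.min(0),3),np.round(k.max(0),3))
print(HX,HY)
b=R2q(down(0));C=np.array([.4915,.010,0])
print(manip.solve_ik(C+[0,0,.099],b))
for x,z in((-.008,.16),(-.008,.13),(-.008,.07),(-.026,.04)):
    p=hang(x,z);print(np.round(p,3),manip.solve_ik(p,HQ))
manip.line_to(list(C+[0,0,.16]),vel=.2,attitude=b)
f=manip.line_to(list(C+[0,0,.0995]),vel=.1,until_force=10);print(f,manip.state()['tool_pos'])
manip.close_gripper(squeeze=40);st=manip.state();print(st['gripper_width'],st['tool_pos'])
manip.line_to(list(C+[0,0,.24]),vel=.2);st=manip.state();print(st['gripper_width'],st['tool_pos'],st['clock'],st['ft_force'])
p,d=manip.grab_frame('wrist');save('w17',p);np.save('d17',d)
E
```

```text
0.1 666 [ 0.164 -0.483  0.1  ] [ 0.325 -0.322  0.16 ]
0.16 1558 [ 0.168 -0.469  0.16 ] [ 0.319 -0.326  0.2  ]
0.2 1242 [ 0.204 -0.465  0.2  ] [ 0.295 -0.36   0.259]
[ 0.69830884 -0.100441    0.70871459] [0.14236948 0.98981358 0.        ]
[-2.26038723e-01  9.24757796e-02  1.94841514e+00 -4.44089210e-16
  1.10070173e+00 -2.26038723e-01]
[ 0.413 -0.319  0.219] [-1.31610239 -0.37856632  2.29703895  0.85367382  1.04911281 -1.55311635]
[ 0.434 -0.322  0.198] [-1.25865778 -0.28984465  2.27817074  0.8872066   0.96334747 -1.57565068]
[ 0.476 -0.328  0.156] [-1.15571918 -0.10620714  2.22307599  0.97454178  0.81339196 -1.63810001]
[ 0.485 -0.329  0.122] [-1.13678324 -0.01218676  2.21824174  1.05284595  0.75282684 -1.73361134]
False [0.49219657 0.00985926 0.10030198]
0.01608987036807818 [0.49168981 0.00999924 0.09976211]
0.01580668264325017 [0.49058513 0.01016389 0.23839052] 37.625 [-0.4596738   0.43563771 -1.36042011]
```

View pics/w17.png

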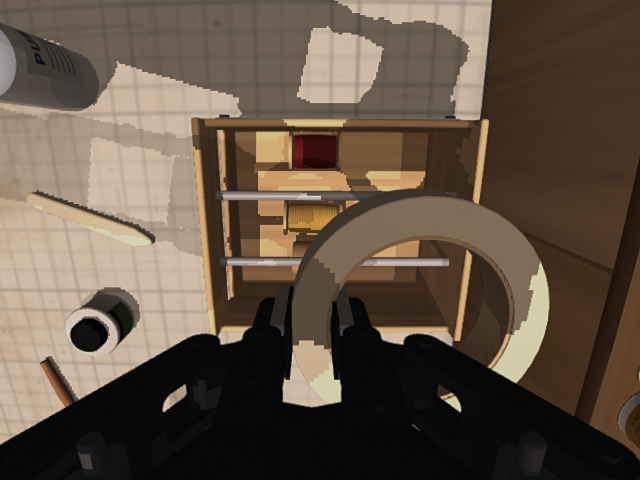

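```bash
cat > fit.py <<'E'
from h import *
from scipy.optimize import least_squares
def ry(a): return R.from_euler('y',a).as_matrix()
def rz(a): return R.from_euler('z',a).as_matrix()
def fk(q,P):
    s=P[0:3];u=P[3:6];f=P[6:9];t=P[9:12]
    A=rz(q[0]);p0=A@s;B=A@ry(q[1]);p1=p0+B@u;C=B@ry(q[2])@rz(q[3]);p2=p1+B@ry(q[2])@f
    D=C@ry(q[4]);return p0,p1,p2,p2+D@t,D@rz(q[5])
if __name__=='__main__':
    rng=np.random.default_rng(1);S=[]
    while len(S)<40:
        pos=[rng.uniform(.3,.6),rng.uniform(-.4,.4),rng.uniform(.1,.4)]
        M=down(rng.uniform(-60,60))@R.from_euler('xyz',rng.uniform(-.6,.6,3)).as_matrix()
        q=manip.solve_ik(pos,R2q(M))
        if q is not None:S.append((np.array(pos),M,np.array(q)))
    Mc=[fk(q,np.zeros(12))[4].T@M for _,M,q in S];print(np.round(Mc[0],3),np.round(Mc[1],3))
    f=lambda P:np.concatenate([fk(q,P)[3]-p for p,_,q in S])
    r=least_squares(f,np.array([0,.1,.3,0,0,.4,0,0,.4,0,0,.2]));print(r.cost,np.round(r.x,4));np.save('P',r.x)
E
python3 fit.py
```

```text
[[ 0. -1. -0.]
 [ 1.  0.  0.]
 [-0. -0.  1.]] [[ 0. -1.  0.]
 [ 1.  0.  0.]
 [-0.  0.  1.]]
6.058558898312339e-19 [ 0.      0.111   0.2981  0.      0.023   0.3857  0.0478 -0.0141  0.5191
  0.      0.      0.3054]
```

Run:
```python
from h import *
from fit import fk
P=np.load('P.npy')
st=manip.state();print(fk(st['joint_pos'],P)[3],st['tool_pos'])
for x,z in((-.008,.16),(-.008,.13),(-.026,.036)):
    for daz in (0,):
        p=hang(x,z);q=np.array(manip.solve_ik(p,HQ));print(np.round(q,2));[print('   ',np.round(v,3)) for v in fk(q,P)[:4]]
```

```text
[0.49034807 0.01023423 0.23799473] [0.49034807 0.01023423 0.23799473]
[-1.32 -0.38  2.3   0.85  1.05 -1.55]
    [0.107 0.028 0.298]
    [0.094 0.172 0.656]
    [ 0.199 -0.288  0.435]
    [ 0.413 -0.319  0.219]
[-1.26 -0.29  2.28  0.89  0.96 -1.58]
    [0.106 0.034 0.298]
    [0.094 0.146 0.668]
    [ 0.22  -0.291  0.414]
    [ 0.434 -0.322  0.198]
[-1.13  0.    2.21  1.06  0.74 -1.74]
    [0.1   0.047 0.298]
    [0.121 0.057 0.684]
    [ 0.273 -0.299  0.334]
    [ 0.488 -0.33   0.119]
```

Run:
```python
from h import *
from fit import *
P=np.load('P.npy')
W=cloud('top',np.load('d_top.npy'));j=W[250:345,385:530].reshape(-1,3);j=j[j[:,2]>.03]
for x,z in((-.008,.16),(-.008,.07),(-.026,.036)):
  p=hang(x,z);q=np.array(manip.solve_ik(p,HQ));_,p1,p2,t,M=fk(q,P)
  ax=rz(q[0])@ry(q[1]+q[2])@rz(q[3])@[0,1,0]
  def sd(a,b):
    s=np.linspace(0,1,60)[:,None];L=a+(b-a)*s;D=np.linalg.norm(j[:,None]-L[None],axis=2);i=np.unravel_index(D.argmin(),D.shape);return round(D.min(),3),np.round(j[i[0]],3)
  print(np.round(ax,2),'barrel',sd(p2-.085*ax,p2+.085*ax),'fore',sd(p1,p2),'tool',sd(p2,t))
```

```text
[ 0.7  -0.08  0.71] barrel (np.float64(0.191), array([ 0.238, -0.393,  0.254])) fore (np.float64(0.211), array([ 0.251, -0.393,  0.259])) tool (np.float64(0.119), array([ 0.263, -0.394,  0.257]))
[ 0.69 -0.17  0.71] barrel (np.float64(0.127), array([ 0.246, -0.387,  0.252])) fore (np.float64(0.148), array([ 0.253, -0.39 ,  0.256])) tool (np.float64(0.119), array([ 0.263, -0.394,  0.257]))
[ 0.66 -0.27  0.7 ] barrel (np.float64(0.112), array([ 0.246, -0.387,  0.252])) fore (np.float64(0.122), array([ 0.259, -0.392,  0.257])) tool (np.float64(0.102), array([ 0.381, -0.284,  0.093]))
```

Run:
```python
from h import *
from fit import *
P=np.load('P.npy')
st=manip.state();d=np.load('d17.npy')
r=manip.cut_out('roll','wrist')[0];W=cloud('wrist',d,st)
M=q2R(st['orientation']);T=(W-st['tool_pos'])@M
w=T[r['mask']];w=w[~np.isnan(w[:,0])];w=w[(w[:,2]<-.005)&(w[:,2]>-.04)&(w[:,1]>-.03)]
for _ in range(3):
    c=np.median(w,0);A=np.c_[w[:,:2],np.ones(len(w))];k=np.linalg.lstsq(A,w[:,2],rcond=None)[0];e=A@k-w[:,2];w=w[abs(e)<.004]
print('face z=',k,len(w),cv2.minEnclosingCircle((w[:,:2]*1000).astype(np.float32)))
q0=np.array(st['joint_pos']);q1=np.array(manip.solve_ik(hang(-.008,.16),HQ))
for s in np.linspace(0,1,6):
    *_,p2,t,m=fk(q0+(q1-q0)*s,P);m=m@np.array([[0,-1,0],[1,0,0],[0,0,1]])
    c=t+m@[0,.0445,-.008]
    print(np.round(t,3),np.round(c,3),'lowest roll',round(c[2]-.0525*np.hypot(m[2,0],m[2,1])-.012,3),np.round(p2,3))
```

```text
face z= [ 0.00014318 -0.00045584 -0.01780823] 20228 ((0.4001111388206482, 43.45009231567383), 53.24407958984375)
[0.49  0.01  0.238] [0.535 0.01  0.246] lowest roll 0.234 [0.491 0.01  0.543]
[ 0.487 -0.043  0.223] [ 0.531 -0.044  0.236] lowest roll 0.215 [ 0.456 -0.084  0.524]
[ 0.483 -0.101  0.215] [ 0.524 -0.104  0.234] lowest roll 0.205 [ 0.404 -0.163  0.504]
[ 0.474 -0.167  0.213] [ 0.51  -0.171  0.239] lowest roll 0.202 [ 0.34  -0.223  0.482]
[ 0.452 -0.241  0.215] [ 0.483 -0.246  0.248] lowest roll 0.204 [ 0.27  -0.265  0.459]
[ 0.413 -0.319  0.219] [ 0.439 -0.323  0.256] lowest roll 0.207 [ 0.199 -0.288  0.435]
```

```bash
sed -i 's/grip=.0445,dz=.008/grip=.0437,dz=.006/' h.py
python3 - <<'E'
from h import *
manip.goto(list(hang(-.008,.16)),HQ)
st=manip.state();print(st['gripper_width'],st['tool_pos'],hang(-.008,.16),st['clock'])
p,d=manip.grab_frame('wrist');save('w18',p);np.save('d18',d)
p2,d2=manip.grab_frame('scene');save('s18',cv2.resize(p2[100:330,250:550],None,fx=2,fy=2))
W=cloud('wrist',d,st)
red=(p[...,0]>120)&(p[...,1]<70)&(p[...,2]<70)
w=W[red];h=(w-ROOT)@np.stack([HX,HY,HN],1)
print(red.sum(),np.argwhere(red).mean(0),np.round(np.percentile(h,[5,50,95],axis=0),4))
E
```

```text
0.015912690404493647 [ 0.41271083 -0.31844422  0.22108951] [ 0.41236715 -0.3190687   0.22120573] 39.0083
130 [261.53846154 399.2       ] [[nan nan nan]
 [nan nan nan]
 [nan nan nan]]
```

View pics/w18.png

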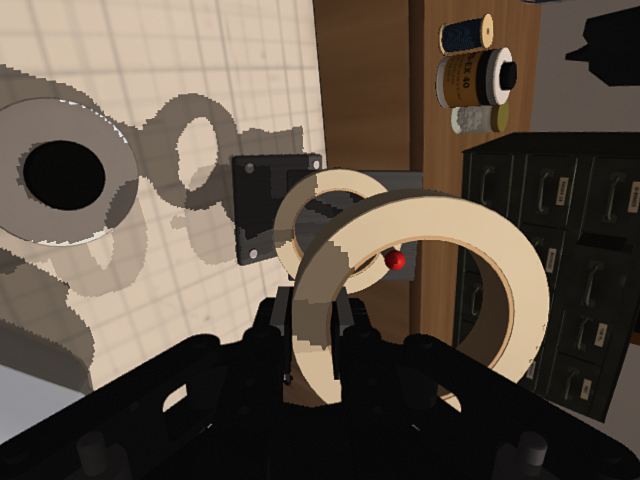

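View pics/s18.png

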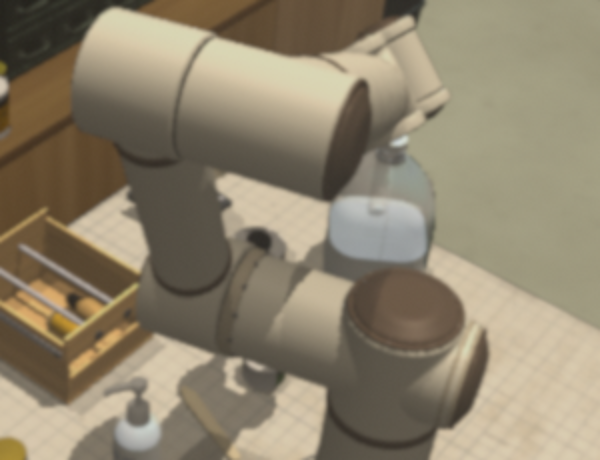

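Run:
```python
from h import *
st=manip.state();d=np.load('d18.npy')
p=cv2.cvtColor(cv2.imread('pics/w18.png'),cv2.COLOR_BGR2RGB).astype(int)
red=(p[...,0]>120)&(p[...,1]<70)&(p[...,2]<70)
n,lab,stt,cen=cv2.connectedComponentsWithStats(red.astype(np.uint8));print([(stt[i,4],cen[i]) for i in range(1,n) if stt[i,4]>20])
i=1+np.argmax(stt[1:,4]);u,v=cen[i]
D=np.full((480,640),1.,np.float32);W=cloud('wrist',D,st);c,T=cam2world('wrist',st)
o=T[:3,3];ray=W[int(round(v)),int(round(u))]-o
t=((ROOT-o)@HN+.0855)/(ray@HN);b=o+ray*t
print('ball',b,'hook coords x,y',(b-ROOT)@HX,(b-ROOT)@HY, 'exp px',project('wrist',ROOT+.0855*HN,st))
W=cloud('wrist',d,st);w=W[lab==i];w=w[~np.isnan(w[:,0])];print('depth ball',np.round(((w-ROOT)@np.stack([HX,HY,HN],1)).mean(0),4) if len(w) else None)
```

```text
[(np.int32(130), array([399.2       , 261.53846154]))]
ball [ 0.49887069 -0.33308779  0.21212891] hook coords x,y 0.0036814013528999475 -0.0015608228817670894 exp px (np.float64(393.4537265798726), np.float64(259.7027544044672))
depth ball [0.0019 0.0011 0.0925]
```

Run:
```python
from h import *
f1=manip.line_to(list(hang(-.008,.066)),vel=.08,until_force=6,attitude=HQ);st=manip.state();print(f1,st['tool_pos'],st['clock'])
if not f1:
    f2=manip.line_to(list(hang(-.025,.046)),vel=.06,until_force=5);st=manip.state();print(f2,(st['tool_pos']-hang(-.025,.046)),st['ft_force'])
p,d=manip.grab_frame('wrist');save('w19',p)
p2,d2=manip.grab_frame('top');save('t19',cv2.resize(p2[140:300,380:540],None,fx=3.5,fy=3.5))
```

```text
False [ 0.47826564 -0.32879864  0.15525945] 40.4333
False [ 1.00798089e-05 -6.02230328e-05  3.20815912e-05] [ 0.13185546 -0.07475926 -0.45453225]
```

View pics/w19.png

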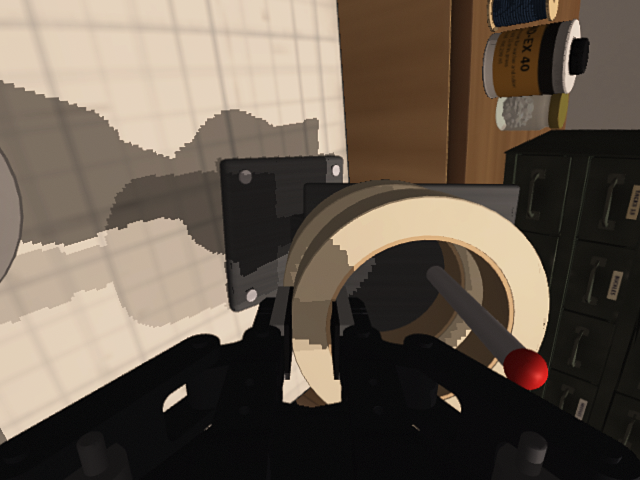

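View pics/t19.png

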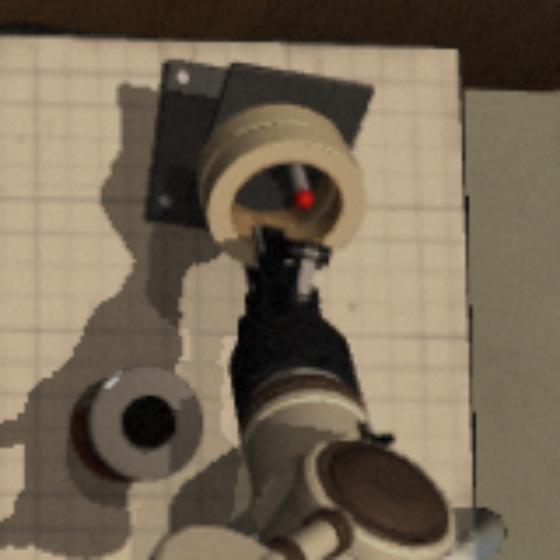

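Threaded onto the arm in front of the first roll. Closing up and releasing.

Run:
```python
from h import *
f=manip.line_to(list(hang(-.026,.034)),vel=.03,until_force=3.5);st=manip.state();t=np.array(st['tool_pos']);print(f,'zc reached',(t-ROOT)@HN+.006,'xc',(t-ROOT)@HX+.0437,st['ft_force'])
manip.line_to(list(t+.001*HN),vel=.03)
manip.open();manip.sleep(.3)
p,d=manip.grab_frame('wrist');save('w20',p)
print(manip.state()['ft_force'],manip.state()['clock'])
```

```text
True zc reached 0.035305475445306725 xc -0.025745077923634688 [-4.59698784  2.05286889  5.77902983]
[-21.27822878   2.84222604 -12.29901841] 42.7833
```

View pics/w20.png

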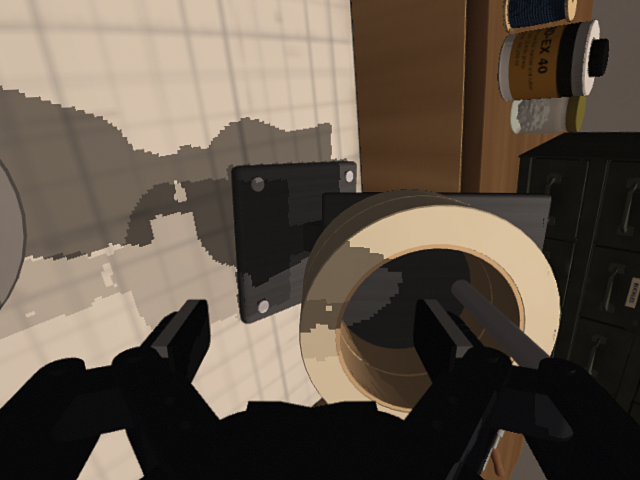

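Run:
```python
from h import *
t=np.array(manip.state()['tool_pos'])
manip.line_to(list(t-.014*HX),vel=.05);st=manip.state();print(st['ft_force'])
t=np.array(st['tool_pos'])
f=manip.line_to(list(t+.05*HN-.004*HX),vel=.08,until_force=8);st=manip.state();print(f,st['ft_force'])
if not f:
    f=manip.line_to(list(t+.15*HN-.004*HX),vel=.15,until_force=10);st=manip.state();print(f,st['ft_force'],st['clock'])
p,d=manip.grab_frame('wrist');save('w21',p);np.save('d21',d)
```

```text
[-0.1530599   0.48389078  0.31747256]
False [ 0.10467415  0.25990568 -0.30876195]
False [-0.00398479 -0.04050947 -0.70830808] 44.9833
```

View pics/w21.png

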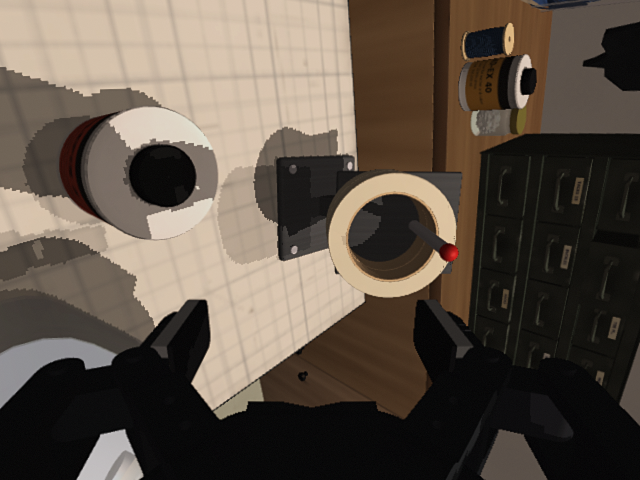

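Check the roll's pose in the hook frame and the rest of the scene.

Run:
```python
from h import *
st=manip.state();H=np.stack([HX,HY,HN],1)
W=cloud('wrist',np.load('d21.npy'),st)
h=(W-ROOT)@H
m=np.zeros((480,640),bool);m[160:310,320:470]=1
m&=(h[...,2]>.03)&(h[...,2]<.06)&(abs(h[...,1])<.08)&(abs(h[...,0]+.03)<.08)
w=h[m];A=np.c_[w[:,:2],np.ones(len(w))];k=np.linalg.lstsq(A,w[:,2],rcond=None)[0]
print('face',k,np.median(w,0),cv2.minEnclosingCircle((w[:,:2]*1000).astype(np.float32)),len(w))
manip.line_to(list(np.array(st['tool_pos'])+[-.02,.06,.05]),vel=.2)
p,d=manip.grab_frame('top');save('t22',p);W=cloud('top',d)
m=np.zeros((480,640),bool);m[150:235,150:240]=1;m&=(W[...,2]>.098)&(W[...,2]<.12)
print('tote handle',cv2.minAreaRect((W[m][:,:2]*1000).astype(np.float32)),np.median(W[m][:,2]))
for q in('red_tin','tack_jar','red_spool_c','spool_c','bottle_c'):
    for r in manip.cut_out(q,'top')[:2]:
        w=W[r['mask']];w=w[~np.isnan(w[:,0])];print(q,round(r['conf'],2),np.round(np.median(w,0),3),np.round(np.median(w,0)-GR,3))
print(manip.state()['clock'],manip.state()['ft_force'])
```

```text
face [-0.00896624  0.00768388  0.04640906] [-0.03200654  0.00537707  0.04795256] ((-31.748838424682617, 0.4103243052959442), 52.92295837402344) 7584
tote handle ((536.5366821289062, 331.07000732421875), (151.6368865966797, 23.65765380859375), 78.036865234375) 0.10841408475069714
red_tin 0.79 [ 0.356 -0.249  0.09 ] [-0.154 -0.259  0.09 ]
tack_jar 0.58 [0.359 0.248 0.074] [-0.151  0.238  0.074]
tack_jar 0.47 [0.49  0.006 0.036] [-0.021 -0.004  0.036]
red_spool_c 0.63 [0.493 0.072 0.038] [-0.018  0.062  0.038]
spool_c 0.52 [0.489 0.006 0.036] [-0.022 -0.004  0.036]
bottle_c 0.85 [ 0.492 -0.038  0.036] [-0.018 -0.048  0.036]
bottle_c 0.75 [0.386 0.349 0.04 ] [-0.125  0.339  0.04 ]
45.8833 [-0.66985475  0.19892575 -0.38326267]
```

View pics/t22.png

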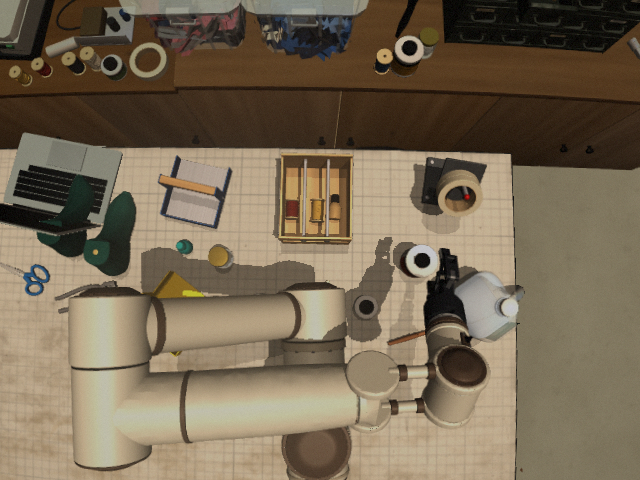

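Run:
```python
from h import *
st=manip.state();print(st['tool_pos'],st['ft_force']);print(manip.job_done())
```

```text
[ 0.34524817 -0.24850308  0.2559554 ] [-0.66985475  0.19892575 -0.38326267]
the job is handed in; nothing more can be done
None
```

The job is done and handed in at about 46 s. I carried the blue tote to the grate and tipped it, pushed the tape roll 23 mm along the bars to make room for the fingers, hung it on the hook, and had set the empty tote back near its first spot.

**Last checks:**
- **Roll:** its centre is 35 mm out along the arm, x −32, under 1 mm sideways, with its axis within 1°. The first roll is still seated behind it; I took that from the new roll's position rather than measuring it.
- **Spools and bottle:** both spools and the tan bottle lie in the bin, with surfaces about 37 mm above the table.
- **Tote:** it stands upright, with the top of its handle at 108 mm.
- **Red tin and tack jar:** they are within about 2 mm of where they started.
- **Arm:** it is clear, with no contact force.

**What disagreed or went wrong on the way:**
- The contents only slid out at 27–29° of tilt, not the stated 14–19°.
- The roll stopped half on the tote's lip, so I moved the tote forward with it and then pulled the tote back out.
- When I opened the fingers at the hook, the inner one pressed on the hook arm with about 25 N. I backed it off, and nothing moved.

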